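Load the sleeve tray and lock it to the first click

TASK

Lift every aluminium sleeve up and off its drying peg and lay it flat in the docking tray, one to a bay, then push the tray fully home by its tab. Then lock it: turn the crank clockwise until the torque clutch clicks, stop at the first click and let go. Do not disturb the glass jar standing nearby.

Things in the scene. Friction and masses are not known exactly. Their poses are not given: they have to be found in the camera images.
- sleeve1: Plain aluminium sleeve: a short tube, outside diameter 64, bore 42, height 36 mm, 160 g (may vary 0.7 to 1.3 times). Origin at its middle (centre of the bore, 18 mm above its underside); z is the tube's axis. All sleeves are alike and either end may be up. It starts hanging round one of the four pegs of the drying stand, resting on the peg's collar; None if absent this time.
- sleeve2: Plain aluminium sleeve: a short tube, outside diameter 64, bore 42, height 36 mm, 160 g (may vary 0.7 to 1.3 times). Origin at its middle (centre of the bore, 18 mm above its underside); z is the tube's axis. All sleeves are alike and either end may be up. It starts hanging round one of the four pegs of the drying stand, resting on the peg's collar; None if absent this time.
- sleeve3: Plain aluminium sleeve: a short tube, outside diameter 64, bore 42, height 36 mm, 160 g (may vary 0.7 to 1.3 times). Origin at its middle (centre of the bore, 18 mm above its underside); z is the tube's axis. All sleeves are alike and either end may be up. It starts hanging round one of the four pegs of the drying stand, resting on the peg's collar; None if absent this time.
- sleeve4: Plain aluminium sleeve: a short tube, outside diameter 64, bore 42, height 36 mm, 160 g (may vary 0.7 to 1.3 times). Origin at its middle (centre of the bore, 18 mm above its underside); z is the tube's axis. All sleeves are alike and either end may be up. It starts hanging round one of the four pegs of the drying stand, resting on the peg's collar; None if absent this time.
- stand: Fixed stand: steel base 150 x 150 x 12 mm with four upright white pegs at x, y = +-50 mm in its frame (100 mm apart). Each peg is 26 mm thick and has a collar 50 mm across; the collar's top, on which a sleeve rests, is 60 mm and the peg's top 115 mm above the table, so raise a sleeve 55 mm to clear it. Origin: centre of the underside, z up.
- tray_floor (a point): Centre of the tray, on the top of its floor (37 mm above the table). White tray 196 x 196 mm divided by 12 mm high, 4 mm thick walls into four open-topped square bays of 92 mm (centres 96 mm apart). x points the way the tray slides home, z up.
- bay1 (a point): Centre of the floor of the far left bay (seen from the robot); moves with the tray. A sleeve lies flat in a bay with 14 mm to spare all round; two do not fit in one bay.
- bay2 (a point): Centre of the floor of the far right bay (seen from the robot); moves with the tray. A sleeve lies flat in a bay with 14 mm to spare all round; two do not fit in one bay.
- bay3 (a point): Centre of the floor of the near left bay (seen from the robot); moves with the tray. A sleeve lies flat in a bay with 14 mm to spare all round; two do not fit in one bay.
- bay4 (a point): Centre of the floor of the near right bay (seen from the robot); moves with the tray. A sleeve lies flat in a bay with 14 mm to spare all round; two do not fit in one bay.
- tray_grip (a point): Centre of the part to hold of the tray's black upright tab, on the tray's right (-y) side: 12 mm thick along the sliding direction, 30 mm wide, its top 16 mm above this point. This point is 78 mm above the table.
- tray (a joint): Tray travel in m: grows as the tray is pushed away from the robot; 0 is fully out, 0.100 fully home at its stop before the white manifold block. Starts at 0 to 0.03; sliding takes about 3 N and it stays where it is left. Tray, deck, manifold and crank are one station, placed and turned anew each time.
- crank_axis (a point): On the crank's upright axis, 100 mm above the table; the crank turns on a steel pedestal on the deck to the right of the tray. Its x is the station's forward direction (the way the tray slides).
- crank_grip (a point): Middle of the upright black round grip at the end of the crank's aluminium arm, where to hold it: diameter 24, free length about 40 mm, its top 15 mm above this point, 137 mm above the table, 90 mm from the axis. The grip spins freely on its pin, so the hand need not turn with the crank.
- lock_screw (a joint): Lock screw under the crank, rad, grows clockwise seen from above. It starts at 0 to 0.6 and bottoms at 2.2; the direction in which the arm then points differs by up to 0.35 rad from start to start. Turning it takes about 0.4 N m (4.5 N at the grip).
- clutch (a joint): Slip of the crank arm over the screw, rad, clockwise positive: below 0.07 until the screw bottoms; then torque peaks at about 0.58 N m (6.5 N at the grip, slip 0.08), falls away, and past 0.17 it snaps on by itself to rest near 0.28: the click. Turned on, it peaks and clicks again at 0.45 (over-tightened). The brass bob on the hub hangs down and flips over one turn per click.
- bottle: Bystander: glass jar with a green cap, 60 mm across, 110 mm tall. Origin: centre of the underside.
Mind the look-alikes: they are no part of the job. Leave any blue or green look-alike of the sleeve1 alone. Leave any turquoise look-alike of the sleeve4 alone.

How it is judged (in metres and radians):
On the way, in this order (a step that is already met when the one before it is completed fails the run):
1. every sleeve lies flat in a bay of the tray, tray not yet home (z of sleeve1 in the frame of tray_floor between 0.012 and 0.022 m and angle between the z axis of each of sleeve1, sleeve2, sleeve3, sleeve4 and the z axis of tray_floor, either way round below 0.12 rad and x of sleeve1 in the frame of tray_floor between -0.085 and 0.085 m and y of sleeve1 in the frame of tray_floor between -0.085 and 0.085 m and z of sleeve2 in the frame of tray_floor between 0.012 and 0.022 m and x of sleeve2 in the frame of tray_floor between -0.085 and 0.085 m and y of sleeve2 in the frame of tray_floor between -0.085 and 0.085 m and z of sleeve3 in the frame of tray_floor between 0.012 and 0.022 m and x of sleeve3 in the frame of tray_floor between -0.085 and 0.085 m and y of sleeve3 in the frame of tray_floor between -0.085 and 0.085 m and z of sleeve4 in the frame of tray_floor between 0.012 and 0.022 m and x of sleeve4 in the frame of tray_floor between -0.085 and 0.085 m and y of sleeve4 in the frame of tray_floor between -0.085 and 0.085 m and value of joint tray below 0.08 m), for 0.2 s.
2. the tray is fully home (value of joint tray above 0.094 m), for 0.2 s.
3. the clutch has clicked once (value of joint clutch between 0.18 and 0.42 rad and value of joint lock_screw above 2 rad), for 0.1 s.
At the end, for the whole second after the job is handed in: Every sleeve present lies flat (within 0.12 rad) and at rest on the floor of a bay, one to a bay; the tray is within 6 mm of fully home; the screw is tightened and the clutch has clicked once (slip between 0.18 and 0.42 rad) (all of step 3 and z of sleeve1 in the frame of tray_floor between 0.012 and 0.022 m and angle between the z axis of each of sleeve1, sleeve2, sleeve3, sleeve4 and the z axis of tray_floor, either way round below 0.12 rad and x of sleeve1 in the frame of tray_floor between -0.085 and 0.085 m and y of sleeve1 in the frame of tray_floor between -0.085 and 0.085 m and z of sleeve2 in the frame of tray_floor between 0.012 and 0.022 m and x of sleeve2 in the frame of tray_floor between -0.085 and 0.085 m and y of sleeve2 in the frame of tray_floor between -0.085 and 0.085 m and z of sleeve3 in the frame of tray_floor between 0.012 and 0.022 m and x of sleeve3 in the frame of tray_floor between -0.085 and 0.085 m and y of sleeve3 in the frame of tray_floor between -0.085 and 0.085 m and z of sleeve4 in the frame of tray_floor between 0.012 and 0.022 m and x of sleeve4 in the frame of tray_floor between -0.085 and 0.085 m and y of sleeve4 in the frame of tray_floor between -0.085 and 0.085 m and linear speed of each of sleeve1, sleeve2, sleeve3, sleeve4 below 0.02 m/s and value of joint tray above 0.094 m); the robot touches nothing.
It fails at once if the crank was turned on to a second click (value of joint clutch above 0.48 rad).
It fails at once if the bottle was moved more than 3 cm (distance of bottle from where it was at the start of the episode above 0.03 m).
Of sleeve1, sleeve2, sleeve3, sleeve4 only 3 to 4 are there at a start; the rules pass over those that are not, and their reading is None.
At some moment in a run one of sleeve1, sleeve2, sleeve3, sleeve4 may be knocked a few centimetres aside while the robot is not near it.
Once in a run the grip may slacken for a moment while it holds something.
It also fails if it takes over 192 s, if anything falls off the work surface, if the arm or the gripper's body presses on something with over 40 N, if the wrist force passes 120 N, or if a joint passes its speed limit or range.

ROBOT

A 6-joint arm with a two-finger parallel gripper is mounted at the origin on the work surface. World frame = base frame: x ahead of the robot, y to its left, z up, the work surface at z = 0. Lengths are in mm, angles in rad, forces in N, time in s.
With the tool pointing down it reaches from about 375 to 900 mm from the base axis. Payload 3.1 kg.
Tool frame: the origin (TCP) lies at the very end of the fingers, on their centre line; the grasp point (between the pads) lies behind it (arm.grip_depth is the z of the grasp point in the tool frame, in mm); z points along the fingers, y is the direction in which the jaws open and shut (so a half turn about z gives the same grasp; the last joint's range is limited). The gripper opens to 87 mm and grips with 3 to 60 N. Pads are 19 mm wide; open, the fingers measure 117 mm over their backs; the gripper's body (75 mm by 190 mm) begins 51 mm behind the grasp point.
Start: joints at [-1.431, 0.527, 1.433, -0, 1.181, -0.178], TCP at [195.915, -593.476, 222.548] pointing down, gripper open.
Joint ranges: [-3.08, 3.08], [-0.75, 2.2], [0.22, 2.44], [-1.43, 4.57], [0, 2.65], [-2.85, 2.85]. Speed limits (rad/s): [2.79, 2.79, 3.14, 3.14, 3.14, 3.14].

INTERFACE

Orientations are given as [roll, pitch, yaw] about the fixed x, y, z axes, in that order (R = Rz(yaw) Ry(pitch) Rx(roll)).
In Python, from workcell import arm gives the robot as it stands. Calls block until the motion is done:
- arm.move_pose(position, orientation): joint-space move of the TCP to a pose.
- arm.servo_line(position, orientation=None, feed=150): straight line of the TCP; orientation=None keeps the orientation; feed is the mean speed in mm/s.
- arm.set_joints(angles): joint-space move.
- arm.grip(opening, effort=None): finger opening in mm; effort is the grip in N (None keeps the last); returns when the fingers have stopped.
- arm.pause(seconds).
- arm.inverse_kinematics(position, orientation): joint angles nearest the present ones, or None.
- arm.get_obs(): the state.
- arm.snapshot(name): name is "scene" or "top" or "wrist"; returns the picture (420x560x3 uint8, red, green, blue); there is no depth.
- arm.get_calibration(name): a dict with "fx", "fy", "cx", "cy" (pixels), "k1" (the pictures are not rectified: a ray, as slopes to the right and down, at radius r is drawn at 1 + k1 r^2 times it, then the intrinsics apply), "T" (4x4, takes a point from camera to world coordinates). Camera axes: x right, y down, z forward; pixel columns grow to the right and rows downward; lengths in mm; the calibration is good to about 2 mm. A picture is of the moment at which its call begins: read the wrist's pose just before it. get_calibration takes no time and is no camera call; for the wrist camera it gives the pose at the moment of the call.
A pose or a line that the arm cannot do raises arm.IKError and nothing moves.
- arm.finish_job(): hands the job in, once; it reports no verdict.
Trained networks look in the newest picture that a camera, given by its name, has taken for a name from the list of things; names that differ only in an ending like _2 or _b are one class to them, and where a whole thing is asked for, a point or a joint stands for the part that bears it (a point fixed in the world has none). Each returns a list of dicts, best first, with "conf" (0 to 1); they miss things now and then, are a little off and sometimes report something else, mostly with a low value. They report only what shows in the picture. A call takes as long as a camera call. They do not tell look-alikes from the thing itself.
- arm.cut_out(camera, target): "pixels" (420x560 bool, what is visible of it) and "centre" ([row, column] in pixels, amid what is visible of it).
- arm.pinpoint(camera, target): "centre" ([row, column] in pixels: a listed point, or the origin of a listed thing).
The state is a dict: "t": time; "q": joint angles; "joint_velocities": joint speeds; "effort": joint torques, N m; "eef_pos": TCP position; "eef_rot": TCP orientation; "ft_force": force on the tool from outside, world axes, zero at the start; "moment": the same for the moment, N m; "opening": finger opening in mm.
Only numpy, scipy, OpenCV 4.12 (cv2) and the standard library are available. Lean on these libraries where they do the work, as an engineer would, in place of code of your own. Each camera call takes 0.05 s, during which the arm holds its last target.

## Working session

There is one attempt and no reset: what is moved stays moved. The work goes in short steps, each a Python script; the robot and the scene stay as the last script left them, time stands still between calls to the robot, and variables do not carry over. Pictures are saved under pics/ and viewed, and the job is handed in when it is done.

```bash
ls; mkdir -p pics
cat > h.py <<'E'
import numpy as np, cv2, os
from workcell import arm
def save(name,img,crop=None,scale=1):
    if crop: r0,r1,c0,c1=crop; img=img[r0:r1,c0:c1]
    if scale!=1: img=cv2.resize(img,None,fx=scale,fy=scale,interpolation=cv2.INTER_CUBIC)
    cv2.imwrite('pics/'+name,img[:,:,::-1])
def ray(cal,rc):
    r,c=rc
    x=(c-cal['cx'])/cal['fx']; y=(r-cal['cy'])/cal['fy']
    K=np.eye(3)
    ux,uy=x,y
    for _ in range(30):
        s=1+cal['k1']*(ux*ux+uy*uy); ux,uy=x/s,y/s
    T=np.array(cal['T']); return T[:3,3],T[:3,:3]@np.array([ux,uy,1])
def atz(cal,rc,z):
    o,d=ray(cal,rc); return o+d*(z-o[2])/d[2]
def proj(cal,p):
    T=np.array(cal['T']); q=T[:3,:3].T@(np.array(p,float)-T[:3,3]); x,y=q[0]/q[2],q[1]/q[2]
    s=1+cal['k1']*(x*x+y*y)
    return [cal['cy']+cal['fy']*y*s, cal['cx']+cal['fx']*x*s]
E
python3 - <<'E'
from h import *
for n in ['scene','top']:
    im=arm.snapshot(n); save(n+'0.png',im)
    c=arm.get_calibration(n); print(n,{k:np.round(v,3).tolist() for k,v in c.items()})
o=arm.get_obs(); print(o['t'],o['eef_pos'],o['eef_rot'],o['opening'],arm.grip_depth)
E
```

```text
pics
scene {'fx': 515.537, 'fy': 515.537, 'cx': 284.98, 'cy': 202.811, 'k1': -0.169, 'T': [[-0.187, 0.697, -0.692, 1494.044], [0.982, 0.147, -0.118, 63.689], [0.019, -0.702, -0.712, 1077.604], [0.0, 0.0, 0.0, 1.0]]}
top {'fx': 437.737, 'fy': 437.737, 'cx': 278.367, 'cy': 207.731, 'k1': -0.072, 'T': [[0.005, -0.999, 0.049, 514.189], [-1.0, -0.006, -0.006, -105.494], [0.007, -0.049, -0.999, 1050.428], [0.0, 0.0, 0.0, 1.0]]}
0.1 [ 195.81834091 -592.84436666  221.67705131] [-3.13968852e+00 -3.56912727e-04  3.18767117e-01] 87.18304889932534 -18.700000000000003
```

View pics/scene0.png

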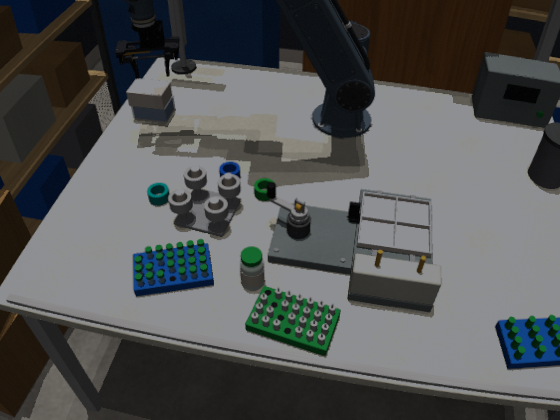

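View pics/top0.png

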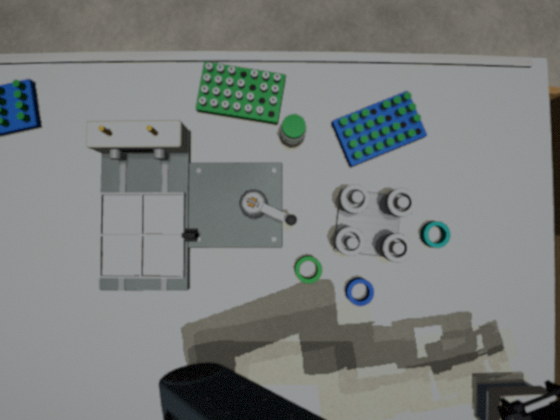

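Run:
```python
from h import *
im=arm.snapshot('top'); im2=arm.snapshot('scene')
C={n:arm.get_calibration(n) for n in ['top','scene']}
Z=dict(sleeve1=78,stand=0,tray_floor=37,bay1=37,bay2=37,bay3=37,bay4=37,tray_grip=78,crank_axis=100,crank_grip=137,bottle=0)
for t,z in Z.items():
    for n in ['top','scene']:
        r=arm.pinpoint(n,t)
        for d in r[:8 if t=='sleeve1' else 2]: print(t,n,round(d['conf'],2),np.round(d['centre'],1),np.round(atz(C[n],d['centre'],z),1))
save('t1.png',im,(140,320,80,460),2)
save('s1.png',im2,(140,290,130,450),2.4)
```

```text
sleeve1 top 0.85 [268.1 307.4] [ 428.1 -176.8   78. ]
sleeve1 top 0.83 [242.9 348.2] [ 484.2 -267.5   78. ]
sleeve1 top 0.75 [286.6 359.9] [ 387.5 -293.6   78. ]
sleeve1 top 0.74 [235.9 435.4] [ 500.3 -464.6   78. ]
sleeve1 top 0.73 [202.3 397.7] [ 575.3 -379.3   78. ]
sleeve1 top 0.59 [250.1 395.3] [ 468.4 -373.2   78. ]
sleeve1 top 0.55 [200.9 351.6] [ 577.8 -275.3   78. ]
sleeve1 scene 0.95 [200.  179.8] [ 570.3 -386.3   78. ]
sleeve1 scene 0.89 [187.7 225.9] [ 497.2 -275.    78. ]
sleeve1 scene 0.74 [191.3 266.2] [ 488.1 -161.4   78. ]
sleeve1 scene 0.72 [172.7 229.9] [ 434.3 -280.5   78. ]
sleeve1 scene 0.67 [208.  214.3] [ 580.1 -284.7   78. ]
sleeve1 scene 0.67 [175.8 195.6] [ 467.3 -373.8   78. ]
sleeve1 scene 0.62 [194.9 159. ] [ 563.2 -450.    78. ]
stand top 0.63 [224.8 367.8] [ 525.4 -328.     0. ]
stand scene 0.72 [209.4 207.1] [ 518.5 -330.7    0. ]
stand scene 0.48 [231.3 375. ] [504.1 154.2   0. ]
tray_floor top 0.74 [233.5 145.9] [502.  195.3  37. ]
tray_floor scene 0.89 [226.1 393.7] [508.5 201.1  37. ]
tray_floor scene 0.21 [211.4 296.3] [508.2 -71.3  37. ]
bay1 to
[... 675 characters left out ...]
y4 scene 0.76 [208.  380.9] [445.9 161.9  37. ]
bay4 scene 0.63 [215.6 412.2] [457.6 251.6  37. ]
tray_grip top 0.72 [237.8 188.3] [493.6  87.9  78. ]
tray_grip top 0.3 [233.6 143.5] [502.2 188.5  78. ]
tray_grip scene 0.68 [205.2 351. ] [493.5  76.3  78. ]
crank_axis top 0.66 [199.9 254.7] [577.3 -60.1 100. ]
crank_axis scene 0.94 [211.4 299.5] [566.2 -54.9 100. ]
crank_grip top 0.57 [218.5 294.6] [ 536.4 -145.4  137. ]
crank_grip top 0.56 [220.6 363.5] [ 532.7 -289.9  137. ]
crank_grip scene 0.94 [188.5 271.7] [ 534.1 -136.2  137. ]
bottle top 0.86 [140.7 292.9] [ 728.4 -146.7    0. ]
bottle scene 0.56 [279.7 252.1] [ 735.3 -145.5    0. ]
bottle scene 0.39 [207.5 351.5] [424.5  79.6   0. ]
```

View pics/t1.png

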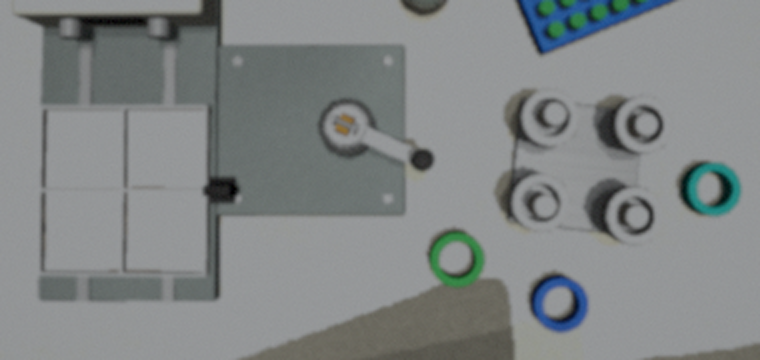

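View pics/s1.png

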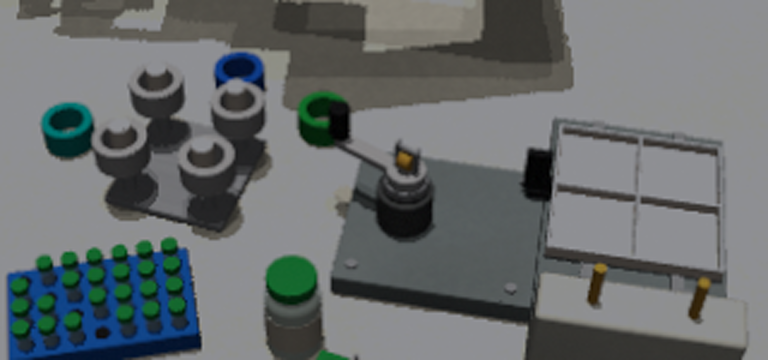

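Run:
```python
from h import *
arm.servo_line([300,-500,330],feed=250)
arm.move_pose([490,-327,360],[np.pi,0,0.0])
o=arm.get_obs(); print(o['t'],o['eef_pos'],o['eef_rot'],o['q'],o['ft_force'])
c=arm.get_calibration('wrist'); im=arm.snapshot('wrist'); save('w1.png',im)
print({k:np.round(v,3).tolist() for k,v in c.items()})
for t,z in [('sleeve1',78),('stand',0)]:
    for d in arm.pinpoint('wrist',t): print(t,round(d['conf'],2),np.round(d['centre'],1),np.round(atz(c,d['centre'],z),1))
for d in arm.cut_out('wrist','sleeve1'):
    m=d['pixels']; print(round(d['conf'],2),m.sum(),np.round(d['centre']))
```

```text
3.1667 [ 489.10410241 -328.15398342  359.02587193] [-3.14114586e+00  1.71822053e-03 -1.15299813e-03] [-7.80070313e-01  3.54570035e-01  1.33880173e+00 -8.95648669e-04
  1.44975762e+00  7.91988223e-01] [ 0.0710153  -0.26127062  0.4427269 ]
{'fx': 347.709, 'fy': 347.709, 'cx': 282.644, 'cy': 205.066, 'k1': -0.052, 'T': [[-0.003, -0.955, -0.297, 571.152], [-1.0, 0.003, 0.0, -328.245], [0.001, 0.297, -0.955, 522.118], [0.0, 0.0, 0.0, 1.0]]}
sleeve1 0.95 [148.4 393.3] [ 508.9 -470.2   78. ]
sleeve1 0.85 [ 91.6 328.8] [ 578.2 -384.9   78. ]
sleeve1 0.85 [233.8 266.7] [ 392.  -306.2   78. ]
sleeve1 0.85 [201.  187.5] [ 439.3 -200.9   78. ]
sleeve1 0.7 [ 87.6 242.7] [ 583.1 -279.9   78. ]
sleeve1 0.63 [176.4 318.2] [ 472.3 -374.7   78. ]
sleeve1 0.56 [164.6 238.4] [ 488.1 -271.1   78. ]
stand 0.86 [125.9 283.2] [ 531.  -329.3    0. ]
0.82 1521 [183. 332.]
0.77 1238 [240. 270.]
0.77 1385 [154. 400.]
0.74 1470 [ 80. 229.]
0.74 1589 [ 95. 344.]
0.56 1488 [149. 243.]
```

View pics/w1.png

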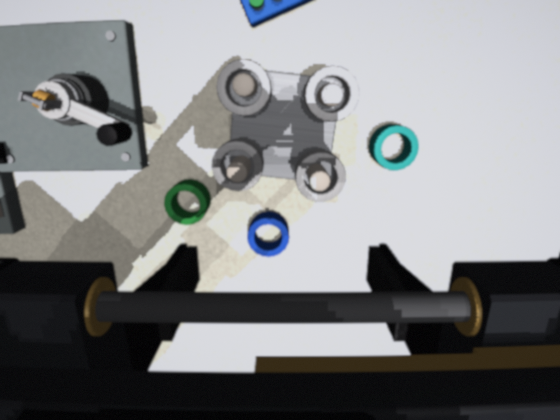

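Run:
```python
from h import *
M={'top':[(578,-275.3),(575.3,-379.3),(484.2,-267.5),(468.4,-373.2)],
'scene':[(580,-284.7),(570.3,-386.3),(497.2,-275),(467.3,-373.8)],
'wrist':[(583,-280),(578,-385),(488,-271),(472,-374.7)]}
L=np.array([(50,50),(50,-50),(-50,50),(-50,-50)],float)
def fit(P):
    P=np.array(P,float);c=P.mean(0);Q=P-c
    th=np.arctan2((L[:,0]*Q[:,1]-L[:,1]*Q[:,0]).sum(),(L*Q).sum())
    R=np.array([[np.cos(th),-np.sin(th)],[np.sin(th),np.cos(th)]])
    E=L@R.T+c
    return c,th,E,np.round(P-E,1).tolist()
for k,P in M.items(): print(k,*fit(P)[:2],fit(P)[3])
c,th,E,r=fit(np.mean(list(M.values()),0)); print(c,th,E.round(1))
im=cv2.imread('pics/w1.png'); 
cal=np.array
```

```text
top [ 526.475 -323.825] -0.07878396098914402 [[-2.3, 2.6], [2.9, -1.7], [3.6, 2.5], [-4.3, -3.5]]
scene [ 528.7  -329.95] -0.1586754597182603 [[-6.0, 3.8], [0.1, 0.9], [10.0, -2.3], [-4.1, -2.4]]
wrist [ 530.25  -327.675] -0.09804924027955268 [[-1.9, 2.8], [2.9, -2.7], [2.6, 2.0], [-3.6, -2.2]]
[ 528.475 -327.15 ] -0.11103934503621944 [[ 583.7 -283. ]
 [ 572.6 -382.4]
 [ 484.3 -271.9]
 [ 473.2 -371.3]]
```

Run:
```python
from h import *
arm.move_pose([470,60,400],[np.pi,0,0.0])
c=arm.get_calibration('wrist'); im=arm.snapshot('wrist'); save('w2.png',im)
print(arm.get_obs()['t'])
for t,z in [('tray_floor',37),('bay1',37),('tray_grip',78),('crank_axis',100),('crank_grip',137)]:
    for d in arm.pinpoint('wrist',t)[:6 if t=='bay1' else 2]: print(t,round(d['conf'],2),np.round(d['centre'],1),np.round(atz(c,d['centre'],z),1))
```

```text
4.8667
tray_floor 0.66 [138.2 190.1] [495.4 197.5  37. ]
tray_floor 0.44 [167.1 158.6] [451.7 249.9  37. ]
bay1 0.85 [167.9 222.7] [449.9 150.7  37. ]
bay1 0.81 [105.1 152.8] [544.2 249.2  37. ]
bay1 0.77 [167.3 156.8] [451.4 252.7  37. ]
bay1 0.7 [ 99.9 215.1] [550.5 156.8  37. ]
tray_grip 0.67 [136.1 266.6] [502.1  80.7  78. ]
crank_axis 0.67 [ 84.8 374.7] [569.  -58.6 100. ]
crank_grip 0.71 [115.1 447.8] [ 533.7 -140.6  137. ]
```

View pics/w2.png

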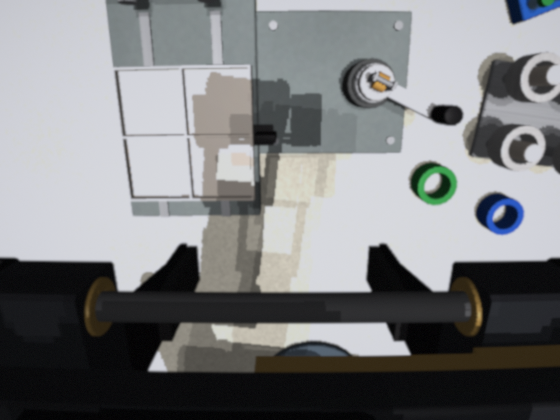

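Run:
```python
from h import *
c=arm.get_calibration('wrist')
print('w',[np.round(atz(c,p,49)[:2],1).tolist() for p in [(68,115),(66,250.5),(201,132),(199,255),(135,187)]])
c=arm.get_calibration('top')
# from t1 crop x2 offset (140,80)
P=[(106,43),(106,209),(272,43),(272,209),(189,126)]
print('t',[np.round(atz(c,(140+a/2,80+b/2),49)[:2],1).tolist() for a,b in P])
```

```text
w [[595.4, 294.1], [595.3, 103.2], [400.5, 293.6], [403.1, 101.7], [501.0, 198.9]]
t [[594.9, 297.8], [595.7, 104.0], [403.6, 293.7], [405.9, 101.3], [499.8, 198.4]]
```

```bash
cat >> h.py <<'E'
PI=np.pi
YS=0.785-0.10; YT=0.785+0.01
def st(tag=''):
    o=arm.get_obs(); print(tag,'t%.1f'%o['t'],np.round(o['eef_pos'],1),'F',np.round(o['ft_force'],1),'op %.1f'%o['opening']); return o
def pick(x,y,z=72):
    arm.grip(87)
    arm.move_pose([x,y,200],[PI,0,YS])
    arm.servo_line([x,y,z],feed=120); st('down')
    arm.grip(40,30); st('closed')
    arm.servo_line([x,y,z+14],feed=60); st('lift1')
    arm.servo_line([x,y,205],feed=150); return st('lifted')
def place(x,y):
    arm.move_pose([x,y,205],[PI,0,YT]); st('over')
    arm.servo_line([x,y,60],feed=130)
    o=st('low'); 
def lower(x,y):
    f0=arm.get_obs()['ft_force'][2]
    z=60
    while z>47:
        z-=1; arm.servo_line([x,y,z],feed=30)
        f=arm.get_obs()['ft_force'][2]
        if f-f0>2.5: break
    st('touch z%d'%z)
def release(x,y):
    arm.grip(75); 
    z=arm.get_obs()['eef_pos'][2]
    arm.servo_line([x,y,z+60],feed=120)
    arm.grip(87); arm.servo_line([x,y,205],feed=200); st('rel')
E
python3 - <<'E'
from h import *
pick(471.5,-374)
im=arm.snapshot('wrist'); save('w3.png',im)
E
```

```text
down t8.3 [ 472.  -374.5   72.8] F [ 0.1 -0.1 -0.5] op 86.6
closed t8.8 [ 472.  -374.6   72.5] F [ 0.3 -1.   2.6] op 63.8
lift1 t9.2 [ 471.5 -374.    86.4] F [-0.5  0.6 -1.3] op 63.8
lifted t10.2 [ 470.9 -373.3  204. ] F [-1.1  0.6 -2.3] op 63.9
```

View pics/w3.png

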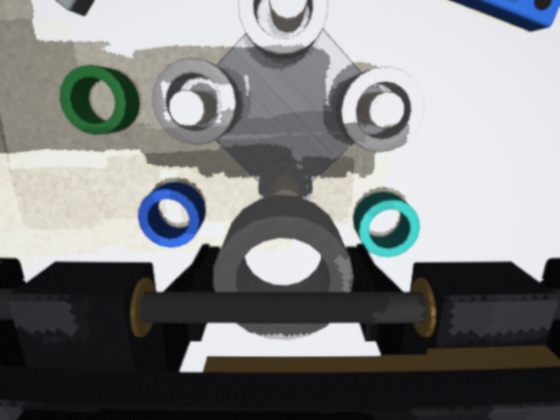

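Run:
```python
from h import *
place(452,150); lower(452,150); st()
im=arm.snapshot('wrist'); save('w4.png',im)
release(452,150)
im=arm.snapshot('top'); save('t4.png',im,(140,320,80,460),2)
```

```text
over t12.1 [452.8 149.3 205.1] F [ 0.9 -0.6 -1.8] op 64.2
low t13.4 [452.6 150.   60.5] F [-0.   1.1 -1.2] op 64.0
touch z49 t16.1 [452.1 150.1  49.4] F [-1.1  0.3  3. ] op 64.1
 t16.1 [452.1 150.1  49.4] F [-1.1  0.3  3. ] op 64.1
rel t18.6 [451.4 149.9 204.6] F [ 0.1 -0.2 -0.1] op 86.9
```

View pics/w4.png

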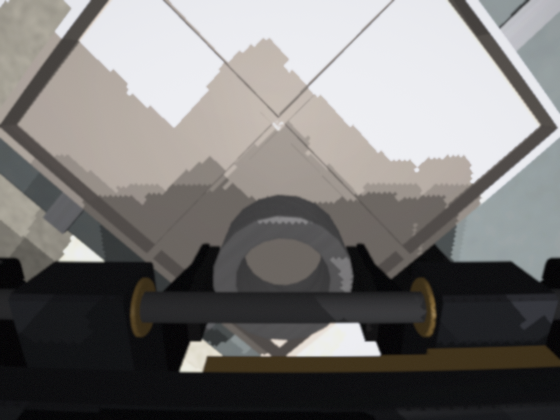

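View pics/t4.png

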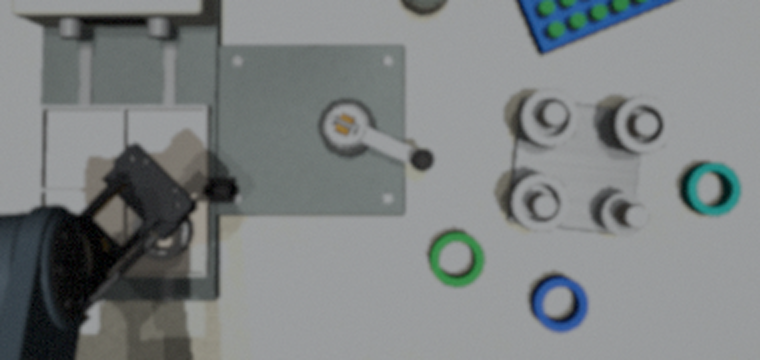

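Run:
```python
from h import *
o=pick(487.5,-271)
im=arm.snapshot('top'); save('t5.png',im,(140,320,80,460),2)
if 62<o['opening']<66:
    place(451.5,246); o=st()
    if 62<o['opening']<66:
        lower(451.5,246); release(451.5,246)
```

```text
down t21.6 [ 488.  -271.3   72.6] F [ 0.1 -0.6  0.2] op 86.9
closed t22.1 [ 487.7 -271.2   72.3] F [0.  0.7 1.6] op 64.4
lift1 t22.5 [ 487.7 -271.1   86.4] F [-0.5  0.1 -1.9] op 64.3
lifted t23.5 [ 486.8 -270.4  204.1] F [-0.1  0.6 -1.4] op 64.2
over t25.4 [452.2 245.3 205. ] F [ 0.5 -0.6 -1.4] op 64.3
low t26.7 [452.1 246.1  60.6] F [ 0.7 -0.2 -2. ] op 64.2
 t26.7 [452.1 246.1  60.6] F [ 0.7 -0.2 -2. ] op 64.2
touch z49 t29.4 [451.6 246.1  49.3] F [0.1 0.6 2.5] op 64.3
rel t31.8 [450.9 245.8 204.5] F [-0.8 -0.4 -0.5] op 87.2
```

View pics/t5.png

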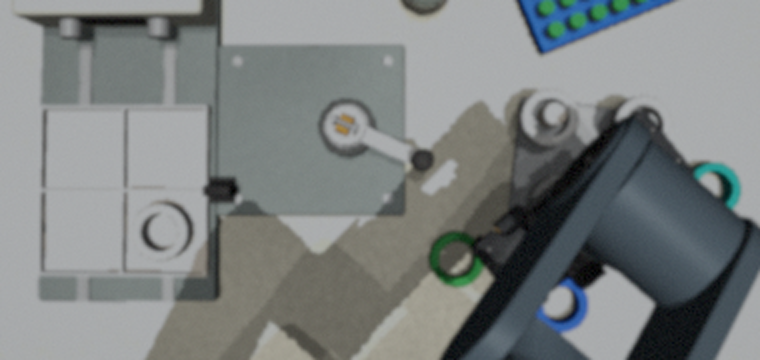

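First sleeve is flat in the near-right bay (crop (230,163)); the second grasp held. Next: far-left peg, after a fresh look.

Run:
```python
from h import *
c=arm.get_calibration('top'); im=arm.snapshot('top'); save('t6.png',im,(140,320,80,460),2)
for d in arm.pinpoint('top','sleeve1'): print(round(d['conf'],2),np.round(d['centre'],1),np.round(atz(c,d['centre'],78),1),np.round(atz(c,d['centre'],55),1))
o=pick(580.5,-279)
if 62<o['opening']<66:
    place(547,247); o=st()
    if 62<o['opening']<66:
        lower(547,247); release(547,247)
```

```text
0.96 [201.4 401.1] [ 577.4 -387.    78. ] [ 578.9 -393.7   55. ]
0.96 [234.8 435.3] [ 502.7 -464.4   78. ] [ 502.5 -472.9   55. ]
0.72 [252.9 119. ] [458.7 243.2  78. ] [457.4 251.4  55. ]
0.61 [268.5 309.8] [ 427.3 -182.1   78. ] [ 425.2 -183.9   55. ]
0.56 [256.2 159.6] [452.3 151.5  78. ] [450.8 157.6  55. ]
0.55 [200.  352.6] [ 579.8 -277.5   78. ] [ 581.4 -281.6   55. ]
0.55 [288.1 356.3] [ 384.1 -285.6   78. ] [ 381.1 -289.8   55. ]
down t35.3 [ 581.1 -279.4   72.9] F [ 0.6  0.5 -0.6] op 86.8
closed t35.8 [ 581.1 -279.5   72.5] F [ 1.6 -0.7  1.5] op 63.0
lift1 t36.2 [ 580.4 -278.8   86.4] F [-0.9 -0.1 -0.6] op 63.0
lifted t37.2 [ 579.7 -278.5  203.9] F [-0.1  0.3 -0.4] op 62.9
over t39.1 [547.7 246.  205. ] F [ 0.5 -0.1 -0.8] op 63.2
low t40.3 [547.7 247.2  60.8] F [-0.3  0.4 -0.7] op 63.1
 t40.3 [547.7 247.2  60.8] F [-0.3  0.4 -0.7] op 63.1
touch z49 t43.1 [547.2 247.   49.5] F [-0.8 -0.9  3. ] op 63.0
rel t45.5 [546.3 246.8 204.4] F [-0.1  0.8  0.2] op 87.0
```

View pics/t6.png

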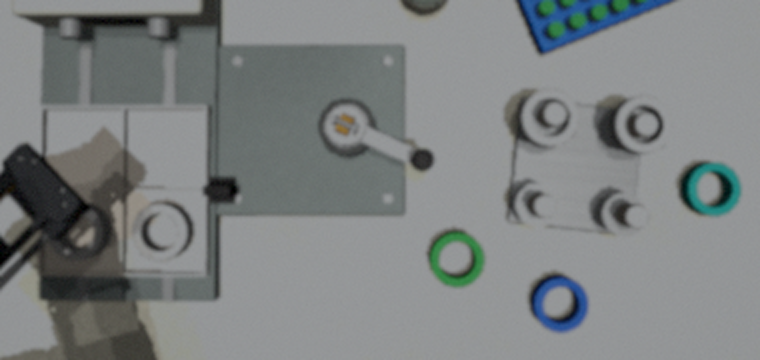

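Run:
```python
from h import *
im=arm.snapshot('top'); save('t7.png',im,(140,320,80,460),2)
o=pick(576,-383)
c=arm.get_calibration('top');im=arm.snapshot('top'); save('t8.png',im,(140,320,80,460),2)
if 62<o['opening']<66:
    place(548,151); o=st()
    if 62<o['opening']<66:
        lower(548,151); release(548,151)
```

```text
down t49.2 [ 576.6 -383.6   73. ] F [-0.8  0.5 -0.2] op 86.7
closed t49.8 [ 576.3 -383.3   72.5] F [-0.2  0.7  1.9] op 64.6
lift1 t50.1 [ 576.2 -383.2   86.6] F [ 0.1  0.2 -1.4] op 64.2
lifted t51.1 [ 575.3 -382.4  203.8] F [-0.2 -0.2 -1.2] op 64.3
over t53.1 [548.7 150.1 205. ] F [-1.3 -0.7 -0.4] op 64.5
low t54.3 [548.7 151.1  60.7] F [ 0.4 -0.1 -1.1] op 64.0
 t54.3 [548.7 151.1  60.7] F [ 0.4 -0.1 -1.1] op 64.0
touch z49 t57.1 [548.2 151.   49.4] F [-1.4 -0.2  2. ] op 64.0
rel t59.5 [547.3 150.9 204.5] F [ 0.  -0.4 -0.9] op 86.8
```

View pics/t8.png

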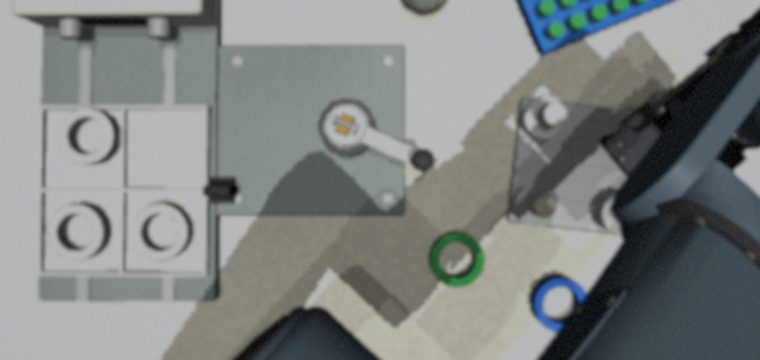

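Run:
```python
from h import *
arm.move_pose([430,60,330],[PI,0,0.0]); st()
c=arm.get_calibration('wrist'); im=arm.snapshot('wrist'); save('w9.png',im)
for t,z in [('tray_grip',78),('tray_floor',37),('crank_axis',100),('crank_grip',137)]:
    for d in arm.pinpoint('wrist',t)[:2]: print(t,round(d['conf'],2),np.round(d['centre'],1),np.round(atz(c,d['centre'],z),1))
ct=arm.get_calibration('top'); im=arm.snapshot('top'); save('t9.png',im,(140,320,80,460),2)
for t,z in [('tray_grip',78),('crank_axis',100),('crank_grip',137)]:
    for d in arm.pinpoint('top',t)[:2]: print(t,round(d['conf'],2),np.round(d['centre'],1),np.round(atz(ct,d['centre'],z),1))
im=arm.snapshot('scene'); save('s9.png',im,(140,290,130,450),2.4)
```

```text
t60.3 [430.   60.1 328.9] F [ 0.4 -0.3  0.6] op 87.3
tray_grip 0.74 [106.4 261.5] [502.4  84.3  78. ]
tray_floor 0.71 [105.7 174.5] [502.9 197.2  37. ]
crank_axis 0.86 [ 37.  393.6] [573.8 -55.8 100. ]
crank_axis 0.41 [ 63.4 208.6] [547.4 138.3 100. ]
crank_grip 0.75 [ 77.9 487.7] [ 532.6 -141.7  137. ]
tray_grip 0.83 [236.1 192.1] [497.5  79.5  78. ]
tray_grip 0.31 [254.7 120.8] [454.8 239.   78. ]
crank_axis 0.77 [200.  256.6] [577.1 -64.2 100. ]
crank_axis 0.49 [218.5 295.2] [ 537.3 -148.4  100. ]
crank_grip 0.85 [221.4 291.2] [ 530.3 -138.4  137. ]
crank_grip 0.29 [212.4 121.8] [547.1 217.7 137. ]
```

View pics/w9.png

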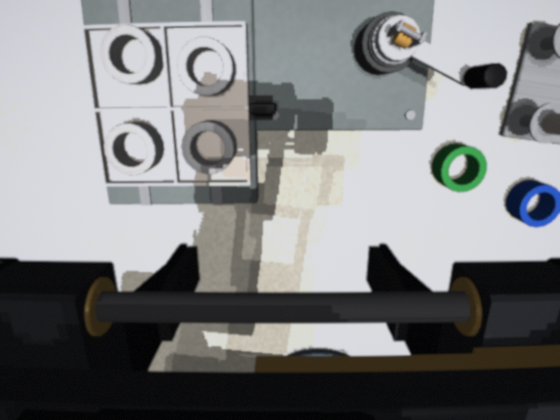

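View pics/t9.png

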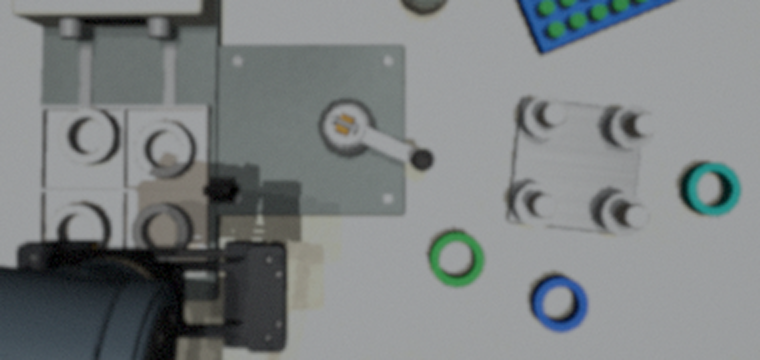

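View pics/s9.png

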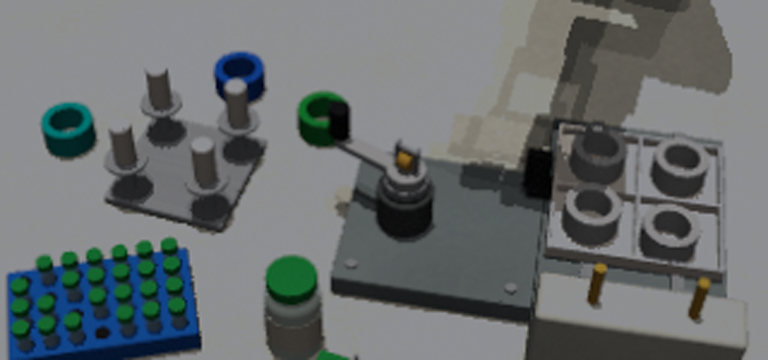

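Run:
```python
from h import *
Y=PI/2+0.012
arm.move_pose([500,83,150],[PI,0,Y])
arm.servo_line([500,83,60],feed=100); st('at tab')
arm.grip(5,25); st('closed')
f0=arm.get_obs()['ft_force'][0]
x=500; d=0
while d<108:
    d+= 6 if d<60 else 2
    arm.servo_line([500+d,83+0.012*d,60],feed=50)
    f=arm.get_obs()['ft_force']
    if abs(f[0]-f0)>11: break
print(d); st('stop')
im=arm.snapshot('top'); save('t10.png',im,(120,320,80,460),2)
```

```text
at tab t63.2 [500.5  83.   60.5] F [-0.4 -1.2  0.9] op 87.4
closed t64.4 [500.2  83.   60. ] F [ 1.   0.4 -0.2] op 11.6
88
stop t70.5 [580.7  83.6  59.9] F [-13.4  -7.5  10.7] op 12.0
```

View pics/t10.png

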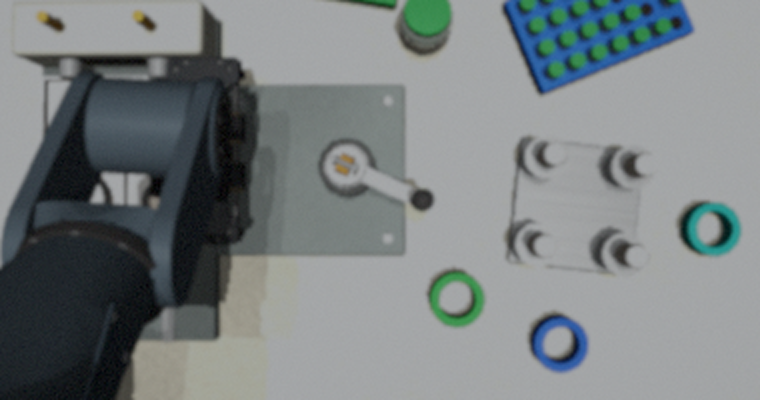

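Run:
```python
from h import *
im=arm.snapshot('scene'); save('s10.png',im,(140,320,230,470),2.5)
arm.grip(40); st()
arm.servo_line([575,84,60],feed=50)
arm.servo_line([575,84,170],feed=150); st()
arm.move_pose([430,60,330],[PI,0,0.0])
c=arm.get_calibration('wrist');im=arm.snapshot('wrist'); save('w11.png',im)
for t,z in [('tray_grip',78),('tray_floor',37)]:
    for d in arm.pinpoint('wrist',t)[:2]: print(t,round(d['conf'],2),np.round(d['centre'],1),np.round(atz(c,d['centre'],z),1))
im=arm.snapshot('top'); save('t11.png',im,(100,320,80,300),2.6)
im=arm.snapshot('scene'); save('s11.png',im,(140,320,230,470),2.5)
```

```text
t71.4 [588.2  84.1  60. ] F [-0.4  0.  -0. ] op 40.0
 t72.7 [574.3  84.  169.3] F [1.2 0.1 0.2] op 40.0
tray_grip 0.79 [ 31.2 262.5] [582.5  81.6  78. ]
tray_floor 0.94 [ 42.7 170.5] [577.7 196.   37. ]
```

View pics/s10.png

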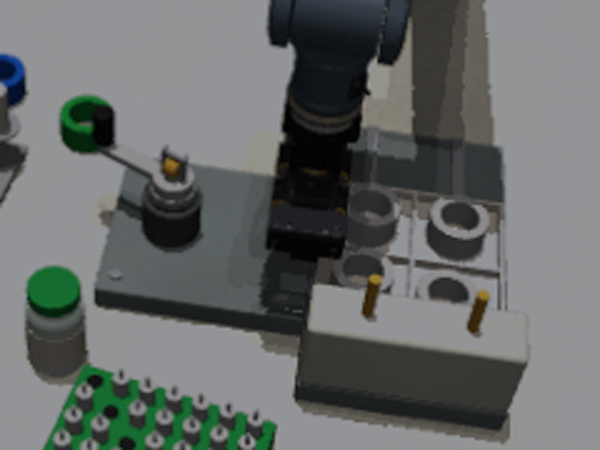

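View pics/t11.png

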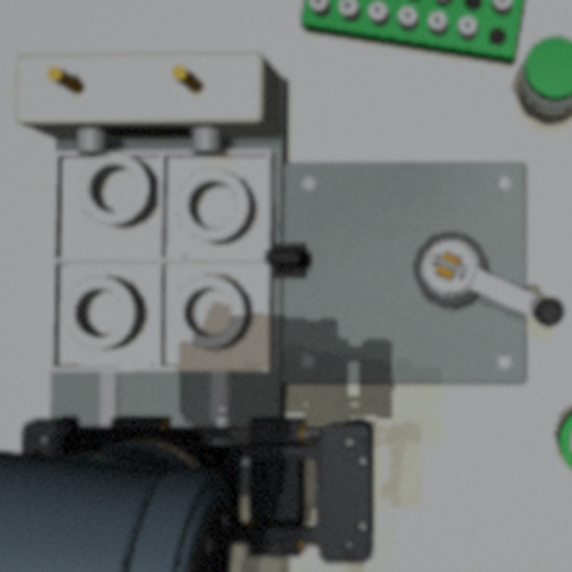

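View pics/s11.png

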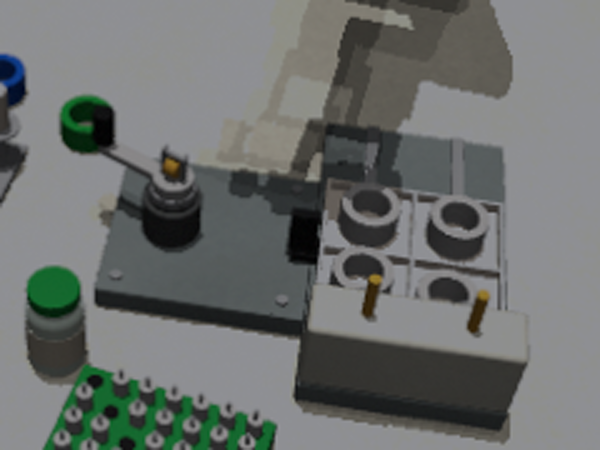

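View pics/w11.png

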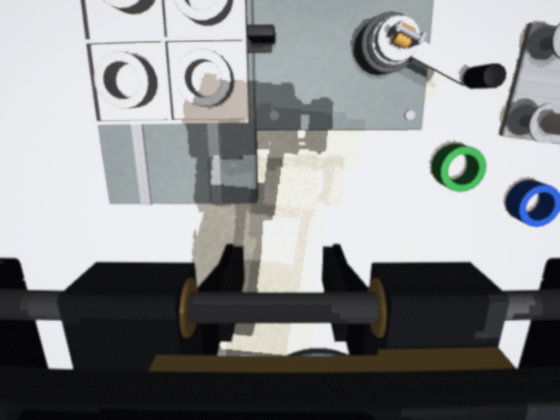

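Run:
```python
from h import *
c=arm.get_calibration('top'); s=arm.get_calibration('scene')
def tri(a,b):
    o1,d1=ray(c,a); o2,d2=ray(s,b); A=np.stack([d1,-d2],1); t=np.linalg.lstsq(A,o2-o1,rcond=None)[0]
    return np.round((o1+d1*t[0]+o2+d2*t[1])/2,1), np.round(np.linalg.norm(o1+d1*t[0]-o2-d2*t[1]),1)
print(tri((146.9,180.8),(255.2,356)),tri((120.4,180.8),(276,353)))
arm.grip(0)
arm.move_pose([540,84,150],[PI,0,0.012])
arm.servo_line([540,84,62],feed=100); st()
d=0
while d<60:
    d+=2
    arm.servo_line([540+d,84,62],feed=40)
    f=arm.get_obs()
    if d%6==0 or abs(f['ft_force'][0])>2: print(d,np.round(f['eef_pos'],1),np.round(f['ft_force'],1))
    if abs(f['ft_force'][0])>18: break
```

```text
(array([691.3, 103.2, 108.5]), np.float64(3.4)) (array([751.2, 103.9, 104.1]), np.float64(0.3))
 t77.1 [540.6  84.   62.6] F [ 0.3  0.1 -0.1] op 0.3
6 [546.2  84.   62. ] [-0.5  0.4  0.2]
12 [552.2  84.   62. ] [-0.1 -0.3 -1.1]
18 [558.2  84.   62. ] [ 0.5 -0.2  0.2]
24 [563.6  84.   61.9] [-0.8  0.4 -0.7]
26 [563.6  84.1  61.8] [-4.7 -0.5  3.8]
28 [563.6  84.1  61.7] [-8.3 -0.4  5.9]
30 [563.4  84.1  61.6] [-11.1  -1.6   8. ]
32 [563.4  84.1  61.5] [-15.   -1.1  11.3]
34 [563.3  84.2  61.3] [-17.5  -1.5  12.9]
36 [563.2  84.2  61.2] [-20.5  -2.5  16. ]
```

Run:
```python
from h import *
arm.servo_line([545,84,62],feed=80); arm.servo_line([545,84,230],feed=200)
arm.move_pose([450,-100,330],[PI,0,0]); st()
c=arm.get_calibration('wrist');im=arm.snapshot('wrist'); save('w12.png',im)
for t,z in [('crank_axis',100),('crank_grip',137)]:
    for d in arm.pinpoint('wrist',t)[:2]: print(t,round(d['conf'],2),np.round(d['centre'],1),np.round(atz(c,d['centre'],z),1))
A=np.array([572.5,-58.5]);print([np.round(proj(c,p)) for p in [(533.5,-140.4,152),(533.5,-140.4,112),(572.5,-58.5,100),(572.5,-58.5,120)]])
im=arm.snapshot('top'); save('t12.png',im,(100,320,80,340),2.3)
im=arm.snapshot('scene'); save('s12.png',im,(180,250,250,350),6)
```

```text
t84.1 [450.  -99.4 329.1] F [-0.1  0.9 -0.2] op 0.2
crank_axis 0.68 [ 59.6 245.1] [571.  -59.9 100. ]
crank_grip 0.86 [ 94.8 325.1] [ 534.8 -141.   137. ]
[array([ 96., 326.]), array([ 96., 322.]), array([ 58., 244.]), array([ 56., 242.])]
```

View pics/w12.png

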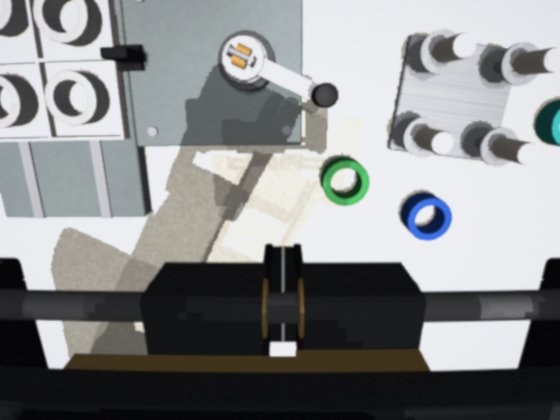

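View pics/s12.png

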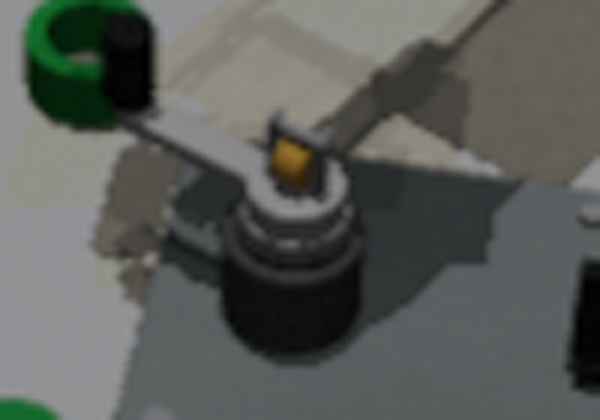

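View pics/t12.png

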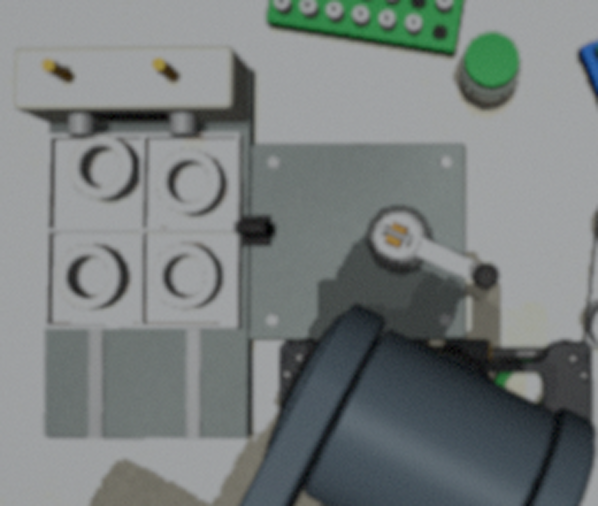

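```bash
cat >> h.py <<'E'
A=np.array([572.,-59.]); ZC=120; RC=90.
PH0=np.arctan2(-81.8,-38)   # start arm angle
def cp(phi,A=None,r=RC):
    A=globals()['A'] if A is None else A
    return [A[0]+r*np.cos(phi),A[1]+r*np.sin(phi),ZC]
def cyaw(phi): return phi+PI+np.radians(20)
def ctor(f0=np.zeros(3),n=3):
    P=[];F=[]
    for i in range(n):
        o=arm.get_obs(); P.append(o['eef_pos']); F.append(o['ft_force']); 
        if i<n-1: arm.pause(0.02)
    p=np.mean(P,0); f=np.mean(F,0)-f0; d=p[:2]-A
    phi=np.arctan2(d[1],d[0]); 
    if phi>0: phi-=2*PI
    tq=-(d[0]*f[1]-d[1]*f[0])/1000  # + : moment about z, sign: resistance ccw => negative of cw
    fr=(f[:2]@d)/np.linalg.norm(d)
    return phi,-tq,fr,np.linalg.norm(d),o['opening']
E
python3 - <<'E'
from h import *
phi=PH0
p=cp(phi); arm.grip(60)
arm.move_pose([p[0],p[1],190],[PI,0,cyaw(phi)])
arm.servo_line([p[0],p[1],ZC],feed=80); o=st('down')
f0=np.mean([arm.get_obs()['ft_force'] for _ in range(3)],0); np.save('f0.npy',f0)
arm.grip(15,25); st('closed')
print(phi,ctor(f0))
for i in range(15):
    phi-=np.radians(2)
    arm.servo_line(cp(phi),[PI,0,cyaw(phi)],feed=40)
    if i%2: print('%.3f'%phi,np.round(ctor(f0,2),3))
st()
E
```

```text
down t87.9 [ 534.5 -140.8  120.4] F [-0.  -0.8  0.2] op 59.7
closed t88.6 [ 534.2 -140.6  120. ] F [ 0.7 -0.1  0.6] op 23.0
-2.005682028221513 (np.float64(-2.004616781111893), np.float64(0.026598340030029952), np.float64(-0.7233066980185183), np.float64(89.98047536070837), 23.423363579559624)
-2.075 [-2.063  0.277 -1.174 89.947 23.112]
-2.145 [-2.143  0.253 -1.328 90.037 23.652]
-2.215 [-2.215  0.251 -0.163 90.109 23.211]
-2.285 [-2.286  0.239  0.164 90.155 23.302]
-2.355 [-2.356  0.279  0.268 90.197 23.235]
-2.425 [-2.426  0.264  1.479 90.239 23.243]
-2.494 [-2.497  0.287  2.282 90.284 23.288]
 t92.5 [ 498.  -110.7  120. ] F [-0.7 -5.3  3. ] op 23.3
```

Run:
```python
from h import *
f0=np.load('f0.npy')
phi=-2.529; i=0
while phi>-3.5:
    phi-=np.radians(2.5); i+=1
    arm.servo_line(cp(phi),[PI,0,cyaw(phi)],feed=40)
    c=ctor(f0,2)
    if i%4==0: print('%.3f'%phi,np.round(c,3))
    if c[1]>0.40 or abs(c[2])>12 or abs(c[4]-23.3)>2: print('STOP',phi,np.round(c,3)); break
print(phi,arm.get_obs()['q'][5]); st()
np.save('phi.npy',phi)
```

```text
-2.704 [-2.709  0.21   2.795 90.51  23.237]
-2.878 [-2.885  0.236  3.258 90.692 23.181]
-3.053 [-3.059  0.129  3.749 90.883 23.555]
-3.227 [-3.232  0.237  4.232 91.053 23.179]
-3.402 [-3.406  0.266  3.976 91.23  23.421]
-3.5325643198967382 1.3338456075465281
 t98.6 [487.6 -24.  119.8] F [-4.2 -1.3  4.6] op 23.1
```

Run:
```python
from h import *
f0=np.load('f0.npy'); phi=float(np.load('phi.npy'))
L=[];pk=0
while phi>-4.5:
    phi-=np.radians(1.0)
    arm.servo_line(cp(phi),[PI,0,cyaw(phi)],feed=25)
    c=ctor(f0,3); L.append((phi,)+c[:3]+(c[4],)); pk=max(pk,c[1])
    if c[1]>0.37 or c[1]<0.1 or abs(c[2])>15 or abs(c[4]-23.3)>2: break
for l in L[::3]+L[-2:]: print(np.round(l,3))
np.save('phi.npy',phi); st()
```

```text
[-3.55  -3.551  0.267  3.99  23.213]
[-3.602 -3.602  0.297  4.247 23.024]
[-3.655 -3.655  0.253  4.243 23.289]
[-3.707 -3.706  0.227  3.301 23.465]
[-3.759 -3.756  0.369  3.708 23.468]
[-3.759 -3.756  0.369  3.708 23.468]
[-3.777 -3.771  0.413  3.544 23.41 ]
 t102.6 [498.   -5.1 119.7] F [-5.8 -2.1  5.5] op 23.4
```

Run:
```python
from h import *
f0=np.load('f0.npy'); phi=float(np.load('phi.npy')); p0=phi
while phi>p0-0.14:
    phi-=np.radians(0.8)
    arm.servo_line(cp(phi),[PI,0,cyaw(phi)],feed=20)
    c=ctor(f0,4); print(np.round((phi,)+c,3))
    if c[1]<0.05: break
np.save('phi.npy',phi); st()
```

```text
[-3.791 -3.783  0.462  3.576 91.576 23.161]
[-3.805 -3.796  0.454  2.905 91.581 23.372]
[-3.819 -3.812  0.374  3.237 91.584 23.3  ]
[-3.833 -3.829  0.288  3.684 91.567 23.297]
[-3.847 -3.848  0.126  5.547 91.506 23.121]
[-3.8610e+00 -3.8660e+00  7.0000e-02  5.8160e+00  9.1468e+01  2.3099e+01]
[-3.875 -3.887 -0.18   6.078 91.439 23.061]
 t104.7 [504.8   3.  119.9] F [-4.2  5.4  4.1] op 23.1
```

Run:
```python
from h import *
f0=np.load('f0.npy'); phi=float(np.load('phi.npy'))
while phi>-3.965:
    phi-=np.radians(0.8)
    arm.servo_line(cp(phi),[PI,0,cyaw(phi)],feed=20)
    c=ctor(f0,4); print(np.round((phi,)+c,3))
    if c[1]>-0.03: break
np.save('phi.npy',phi); st()
im=arm.snapshot('scene'); save('s13.png',im,(180,250,250,350),6)
```

```text
[-3.889 -3.906 -0.345  6.719 91.415 23.374]
[-3.903 -3.923 -0.363  7.206 91.398 23.43 ]
[-3.917 -3.938 -0.373  6.67  91.391 23.501]
[-3.93  -3.951 -0.369  6.812 91.398 23.217]
[-3.944 -3.963 -0.293  6.425 91.43  23.334]
[-3.958 -3.974 -0.194  6.735 91.45  23.349]
[-3.972 -3.985 -0.134  6.296 91.464 23.341]
 t106.8 [511.2   9.3 119.9] F [-3.2  5.1  3.7] op 23.3
```

View pics/s13.png

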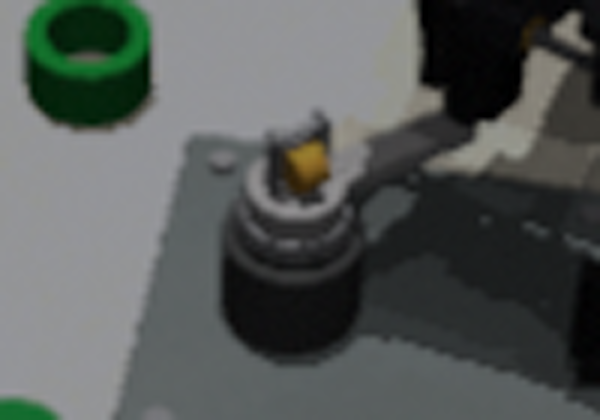

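Run:
```python
from h import *
arm.grip(45); p=cp(float(np.load('phi.npy')))
arm.servo_line([p[0],p[1],230],feed=120); st()
arm.move_pose([430,-60,350],[PI,0,0.0]); st()
c=arm.get_calibration('wrist');im=arm.snapshot('wrist'); save('w14.png',im)
for t,z in [('crank_axis',100),('crank_grip',137),('tray_grip',78)]:
    for d in arm.pinpoint('wrist',t)[:1]: print(t,round(d['conf'],2),np.round(d['centre'],1),np.round(atz(c,d['centre'],z),1))
ct=arm.get_calibration('top');im=arm.snapshot('top'); save('t14.png',im,(100,320,80,340),2.3)
for t,z in [('crank_axis',100),('crank_grip',137),('tray_grip',78)]:
    for d in arm.pinpoint('top',t)[:1]: print(t,round(d['conf'],2),np.round(d['centre'],1),np.round(atz(ct,d['centre'],z),1))
im=arm.snapshot('scene'); save('s14.png',im,(160,310,240,450),3.5)
```

```text
t108.6 [510.7   7.6 229.4] F [ 0.5 -0.6 -0.1] op 45.0
 t109.3 [429.8 -59.8 349.2] F [-0.8 -0.4 -0.6] op 44.7
crank_axis 0.94 [ 42.  280.1] [571.  -57.6 100. ]
crank_grip 0.66 [ 99.3 214.4] [510.8  10.8 137. ]
tray_grip 0.88 [ 38.6 156.1] [579.6  86.2  78. ]
crank_axis 0.92 [200.3 254.8] [576.4 -60.3 100. ]
crank_grip 0.83 [229.5 222.2] [512.6   5.4 137. ]
tray_grip 0.91 [199.7 188.8] [578.4  88.   78. ]
```

View pics/w14.png

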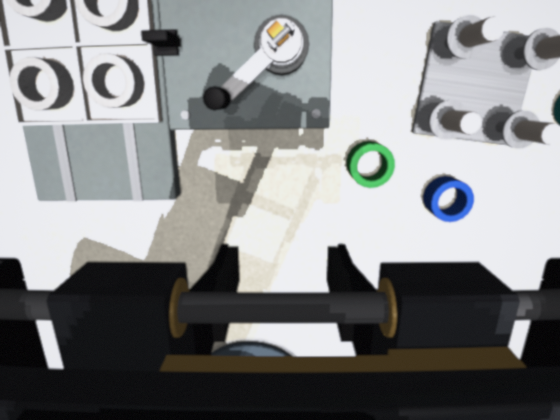

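View pics/t14.png

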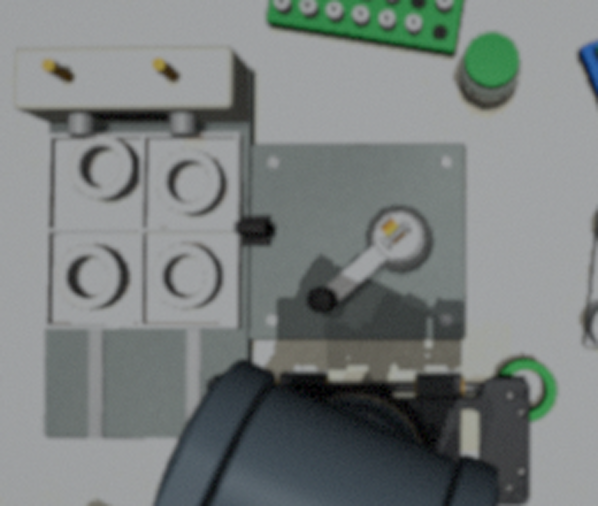

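View pics/s14.png

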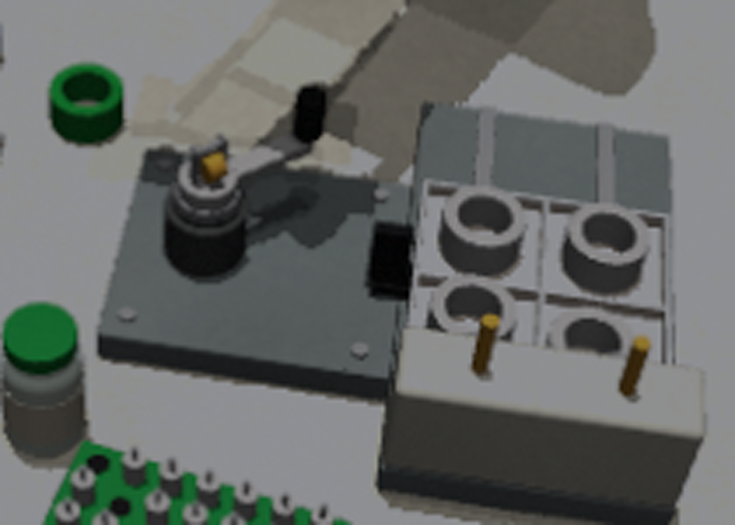

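```bash
python3 -c "
from h import *
arm.pause(0.5); st(); print(arm.finish_job())"
```

```text
t110.2 [430.  -60.  350.1] F [0.1 0.7 1.2] op 44.8
the job is handed in; nothing more can be done
None
```

I finished the job and handed it in at t ≈ 110 s of the 192 s allowed. `finish_job` gives no verdict, so the results below rest on my own checks.

- **Sleeves:** All four grey sleeves came off their pegs and lie flat, one to a bay. The last top and scene pictures confirm this. I left the blue, green and turquoise look-alikes where they were.
- **Tray:** I pushed it about 80 mm by its tab. A second push of about 20 N with closed fingers did not move it, so I take it as fully home. The two pushes agree on the tray's position to within 2 mm.
- **Crank:** I turned it clockwise until the torque peaked at about 0.46 N m and then went negative, which is the click. I let go once the torque was nearly back to zero. The final arm angle is about 0.20 rad past the torque peak, so the slip is near 0.28 rad. It then stayed put.
- **Jar:** I never came near it, and it stands in the same place in the last picture.

**What disagreed:**
- The torque readings were lower than stated: about 0.25 N m while turning and 0.46 at the peak, against 0.4 and 0.58. The shape of the torque curve matched the description.
- The crank held the tool outward with 4 to 7 N, because my estimate of its axis was about 1.5 mm off.
- The brass bob is too small in the pictures to confirm its one flip by eye.

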